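# Test a second-hand earth-leakage breaker

## Task

Take the earth-leakage breaker (the black one with the yellow test button) out of the stock tray, set it down gently upright on the rubber mat and let go to change your grip, then set it gently into the cradle of the test set, flat on the bed with its red-striped end at the red terminal block. Let go, press the yellow test button all the way in so that the white lever drops, then lift the lever back up until it latches on. Leave the breaker seated with its lever on, and do not disturb the two plain breakers or the glass vase.

Things in the scene. Friction and masses are not known exactly. Their poses are not given: they have to be found in the camera images.
- breaker: Black panel breaker, a smooth box 64 mm long (x), 54 wide (y), 50 high (z) to its face, 0.28 kg. Origin: centre of underside. Line end (+x): red stripe. On the face a white lever (+y half) and a yellow test button (-y half). Starts upright in any compartment of the tray, red end pointing roughly to world +x. There it can be held only by its ends, in the cradle only by its sides (54 mm apart).
- lever_tip (a point): Tip of the white lever, a bat 14 mm wide (along the breaker's y), 9 to 10 mm thick, 22 mm proud of the face. It pivots about the breaker's y axis at breaker x = 0, y = 13 mm, z = 44 mm; this point is 30 mm from the pivot.
- lever (a joint): Lever angle, rad. 0 = on: latched, leaning 0.37 rad to the red end (+x), tip at breaker x = 11 mm, z = 72 mm. 0.74 = dropped: leaning 0.37 rad to -x, tip at x = -11 mm. A spring drives it to dropped once the test button frees it. To set it push the bat towards +x, 2 to 4 N at the tip, to its stop at -0.06; it latches and stays at 0. Let go short of that, it falls back. On at the start.
- button_top (a point): Centre of the top of the round yellow test button, 12 mm diameter, 8 mm proud of the face when out (58 mm above the breaker's underside), at breaker x = -8 mm, y = -14 mm. The lever's bat begins 20 mm beside it in +y.
- test_button (a joint): How far the test button is pressed in, m: 0 = out, 0.0045 = fully in. Sprung: about 1.2 N to start, 2.8 N fully in; frees the lever part-way, at about 0.003. It springs out when let go, and dips by itself while the lever is being set.
- tray: Fixed blue stock tray, 150 mm (x) by 200 mm (y), walls and floor 5 mm thick, walls and two dividers 57 mm high; three compartments 140 mm long (x), 60 mm wide, side by side along y, centres at tray y = -65, 0 and 65 mm, a breaker in the middle of each with 38 mm free beyond its ends and 3 mm beside it. Origin: centre of underside. Stands left or right of the mat, yaw within 0.25 rad.
- tester: Fixed breaker test set: brown steel case, aluminium deck, 200 mm (x) by 220 mm (y), deck top 40 mm above the table, small low fittings near the deck's edges. Origin: centre of underside. Stands on the other side of the mat from the tray, yaw within 0.25 rad.
- cradle (a point): Centre of the cradle's flat black bed, 43 mm above the table, mid deck; x points to the red terminal block (far end). Red (+x) and black (-x) blocks: 60 mm wide, 50 mm high above the bed, 18 mm thick, 70 mm apart for the 64 mm breaker, flared in the top 8 mm. Kerbs beside it: 8 mm high, 6 mm thick, 60 mm apart; 35 mm of free deck outside each for the fingers.
- mat: Fixed black rubber mat, 150 by 150 by 3 mm, between tray and test set. Origin: centre of its underside.
- plain1: Plain grey breaker, same box size, wide black lever, no test button; stands in another compartment of the tray. Origin: centre of its underside. Leave it alone.
- plain2: Second plain grey breaker, as plain1.
- vase: Small amber glass vase, 60 mm diameter, 90 mm high, standing beyond the mat. Origin: centre of its foot. Leave it alone.
There are look-alikes about, which are no part of the job. Of the things like the mat, leave any that is blue, green or turquoise; of the rest the larger one is meant.

How it is judged (in metres and radians):
On the way, in this order (a step that is already met when the one before it is completed fails the run):
1. the breaker stands upright on the mat with its lever still on, and the fingers have let go of it (horizontal distance between breaker and mat below 0.08 m and height (world z) of breaker between 0.001 and 0.008 m and angle between breaker's own z axis and vertical below 0.06 rad and contact force between the fingers and breaker below 0.05 N and value of joint lever below 0.15 rad and height (world z) of breaker above 0.001 m), for 0.1 s.
2. the breaker lies flat in the cradle, its red end at the red block, its lever still on, and the fingers have let go of it (x of breaker in the frame of cradle between -0.006 and 0.006 m and y of breaker in the frame of cradle between -0.006 and 0.006 m and z of breaker in the frame of cradle below 0.003 m and angle between breaker's own z axis and vertical below 0.06 rad and x of lever_tip in the frame of cradle above 0 m and value of joint lever below 0.15 rad and contact force between the fingers and breaker below 0.05 N), for 0.1 s.
3. the test button is pressed in and the lever has dropped, the breaker still in the cradle (value of joint test_button above 0.001 m and value of joint lever above 0.6 rad and z of breaker in the frame of cradle below 0.005 m and horizontal distance between breaker and cradle below 0.009 m), for 0.02 s.
At the end, for the whole second after the job is handed in: The breaker rests flat in the cradle (within 6 mm of its centre each way, within 3 mm of the bed, within 0.06 rad of upright) with its red end at the red block, the test button out (pressed in less than 1.2 mm) and the lever latched on (joint below 0.1 rad); all at rest (value of joint lever below 0.1 rad and value of joint test_button below 0.0012 m and x of breaker in the frame of cradle between -0.006 and 0.006 m and y of breaker in the frame of cradle between -0.006 and 0.006 m and z of breaker in the frame of cradle below 0.003 m and angle between breaker's own z axis and vertical below 0.06 rad and x of lever_tip in the frame of cradle above 0 m and linear speed of breaker below 0.01 m/s); the robot touches nothing.
It fails at once if a plain breaker is moved by more than 15 mm (distance of any of plain1, plain2 from where it was at the start of the episode above 0.015 m).
It fails at once if the vase is moved by more than 15 mm or tipped (distance of vase from where it was at the start of the episode above 0.015 m or angle between vase's own z axis and vertical above 0.25 rad).
It fails at once if the breaker is slammed or forced into the test set (over 60 N) (contact force between breaker and tester above 60 N).
It fails at once if the breaker is let go more than 10 mm above the cradle's bed or the mat (contact force between the fingers and breaker below 0.01 N and ((horizontal distance between breaker and cradle below 0.04 m and z of breaker in the frame of cradle above 0.01 m) or (horizontal distance between breaker and mat below 0.08 m and height (world z) of breaker above 0.013 m))).
It also fails if it takes over 64 s, if anything falls off the work surface, if the arm or the gripper's body presses on something with over 40 N, if the wrist force passes 120 N, or if a joint passes its speed limit or range.

## Robot

A 7-joint arm with a two-finger parallel gripper is mounted at the origin on the work surface. World frame = base frame: x ahead of the robot, y to its left, z up, the work surface at z = 0. Lengths are in m, angles in degrees, forces in N, time in s.
With the tool pointing down it reaches from about 0.4 to 0.925 m from the base axis. Payload 5.6 kg.
Tool frame: the origin (TCP) lies midway between the tips of the shut fingers; the grasp point (between the pads) lies 19 mm behind it (env.pinch_z is the z of the grasp point in the tool frame, in m); z points along the fingers, y is the line along which they close (so a half turn about z gives the same grasp; the last joint's range is limited). The gripper opens to 85 mm and grips with 20 to 120 N. Pads are 22 mm wide; open, the fingers measure 114 mm over their backs; the gripper's body (76 mm by 85 mm) begins 54 mm behind the grasp point. The pads swing forward as they close: fully open they stand 13 mm farther back than shut.
Start: joints at [65.317, 26.786, -0.665, 91.828, 0.344, 61.387, -3.226], TCP at [0.246, -0.602, 0.231] pointing down, gripper open.
Joint ranges: [-144.91, 144.91], [-17.63, 115.5], [-89.93, 88.59], [15.96, 139.68], [-74.01, 254.01], [8.47, 105.57], [-167.45, 167.45]. Speed limits (degrees/s): [147.25, 147.25, 180, 180, 180, 180, 180].

## Interface

Orientations are given as [roll, pitch, yaw] about the fixed x, y, z axes, in that order (R = Rz(yaw) Ry(pitch) Rx(roll)).
In Python, from bench import sense, eyes, ticket, models, env gives the robot as it stands.
- The arm moves only by the tool jog_arm, never from a script. Its argument "increments" is a list of rows, each a list of 2 entries, a list of its own where there are three numbers: the shift along the tool's x, y, z in mm, then the turn, a rotation vector about the tool's x, y, z in degrees. In form: [[[tx, ty, tz], [wx, wy, wz]], ...]. A call has 1 to 10 rows; each row is the pose to reach, as a shift and turn from the pose commanded when the call began, along the tool's axes at that moment; what a row does not reach only later rows make up. A row lasts 1/12 s, in which the tool goes at most 41.7 mm and 7.16 degrees, less where a joint would pass 70% of its speed; a pose out of reach is approached as far as the arm can. A call with a gripper value outside its range is refused whole. "grip" is the finger opening in mm, from 0 to 85.4, set as the call begins (left out, the last holds). The fingers move at their own pace and stop on an object; "newtons" is the grip in N (left out, the last holds). Time passes only in rows, so rows that repeat a pose let the fingers close. It gives the time, the measured TCP pose, the force, the opening and the grip force at its end, in the units of the state.
- sense(): the state, without advancing time (a new reading comes with each control period).
- eyes.capture(name): name is "scene" or "top" or "wrist"; returns (picture, depth): 420x560x3 uint8, blue, green, red; 420x560 float32, m along the optical axis (not along the pixel's ray), 0 where there is no reading.
- eyes.camera_model(name): a dict with "fov_y" (degrees; the focal length in pixels is half the picture's height over the tangent of half this angle, whatever the lens; pixels are square), "cx", "cy" (the principal point, pixels), "cam_to_world" (4x4, takes a point from camera to world coordinates). Camera axes: x right, y up, looking along -z (the intrinsics and any distortion apply to the point x, -y, -z); pixel columns grow to the right and rows downward; lengths in m; the calibration is good to about 2 mm. A picture is of the moment at which its call begins: read the wrist's pose just before it. camera_model takes no time and is no camera call; for the wrist camera it gives the pose at the moment of the call.
- ticket.sign_off(): hands the job in; it is judged then, once.
Trained networks look in the newest picture that a camera, given by its name, has taken for a name from the list of things; names that differ only in an ending like _2 or _b are one class to them, and where a whole thing is asked for, a point or a joint stands for the part that bears it (a point fixed in the world has none). Each returns a list of dicts, best first, with "conf" (0 to 1); they miss things now and then, are a little off and sometimes report something else, mostly with a low value. They report only what shows in the picture. A call takes as long as a camera call. They do not tell look-alikes from the thing itself.
- models.find_in(target, camera): "location" ([row, column] in pixels, amid what is visible of it).
- models.outline_of(target, camera): "mask" (420x560 bool, what is visible of it) and "location" ([row, column] in pixels, amid what is visible of it).
The state is a dict: "t": time; "joints": joint angles; "joint_velocities": joint speeds; "effort": joint torques, N m; "position": TCP position; "ee_rot": TCP orientation; "wrist_force": force on the tool from outside, world axes, zero at the start; "ft_torque": the same for the moment, N m; "opening": finger opening in m; "finger_force": force on a finger pad.
Only numpy, scipy, OpenCV 4.12 (cv2) and the standard library are available. Lean on these libraries where they do the work, as an engineer would, in place of code of your own. Each camera call takes 0.05 s, during which the arm holds its last target. There are 200 camera calls.

## Working session

There is one attempt and no reset: what is moved stays moved. The work goes in short steps, Python scripts to look and compute and a tool call to move; the robot and the scene stay as the last step left them, time stands still between calls to the robot, and variables do not carry over. Pictures are saved under pics/ and viewed, at most 11 in all, crops included, and the job is handed in when it is done.

Besides the shell and the picture viewer there is one more tool, called after "Emit:" as name(argument=value, ...), one argument or row to a line, values as JSON. jog_arm: Moves the arm, as the interface text tells. Its arguments: {"type":"object","properties":{"increments":{"type":"array","items":{"type":"array"}},"grip":{"type":"number"},"newtons":{"type":"number"}},"required":["increments"]}

```bash
ls; mkdir -p pics
python3 - <<'E'
from bench import sense, eyes, ticket, models, env
import cv2,numpy as np
print(sense()); print(env.pinch_z)
for n in ("scene","top"):
    p,d=eyes.capture(n); cv2.imwrite(f"pics/{n}0.png",p); np.save(f"{n}0.npy",d)
    m=eyes.camera_model(n); print(n,{k:(np.round(v,4).tolist() if k=="cam_to_world" else v) for k,v in m.items()})
    for t in ("breaker","tray","tester","mat","vase","plain1"):
        r=models.find_in(t,n); print(t,[(x["location"],round(x["conf"],2)) for x in r[:4]])
E
```

```text
pics
{'t': 0.0, 'joints': array([65.31720104, 26.83686936, -0.66383547, 91.88154116,  0.34449334,
       61.3886565 , -3.22773569]), 'joint_velocities': array([-0.04062356, -0.03072153,  0.01036054,  0.01745197, -0.00755652,
        0.03329085, -0.04138191]), 'effort': array([ 5.62538389e-04, -5.32384336e+01,  2.14435696e-02, -2.51302117e+01,
        1.13778852e-02,  7.69514503e-03, -3.86211340e-06]), 'position': array([ 0.24550243, -0.60123321,  0.23032402]), 'ee_rot': array([-1.79895215e+02,  8.35187409e-03,  2.22129334e+01]), 'wrist_force': array([ 0.79904514, -0.02333042, -0.22475901]), 'ft_torque': array([ 0.02517223, -0.00415595,  0.01802309]), 'finger_force': 0.0, 'opening': 0.08491543606522009}
-0.0187
scene {'fov_y': 47.67798740523409, 'cx': 279.78005205547646, 'cy': 211.14306392824125, 'cam_to_world': [[-0.7728, -0.4631, 0.4339, 1.0078], [0.6344, -0.547, 0.5462, 0.5777], [-0.0156, 0.6974, 0.7165, 0.8139], [0.0, 0.0, 0.0, 1.0]]}
breaker [([154.7, 239.6], 0.96)]
tray [([154.3, 226.2], 0.58)]
tester [([310.9, 386.9], 0.76)]
mat [([128.6, 303.9], 0.82), ([220.4, 302.6], 0.69), ([354.9, 222.3], 0.65), ([223.6, 430.8], 0.63)]
vase [([248.7, 225.9], 0.91)]
plain1 [([135.5, 204.8], 0.97), ([146.8, 221.0], 0.91)]
top {'fov_y': 45.84208701872747, 'cx': 278.9013627349189, 'cy': 212.07724272531394, 'cam_to_world': [[-0.0087, 0.998, -0.0628, 0.4436], [-0.9999, -0.0082, 0.007, -0.0047], [0.0065, 0.0629, 0.998, 1.3638], [0.0, 0.0, 0.0, 1.0]]}
breaker [([228.7, 358.8], 0.78), ([219.6, 384.0], 0.64)]
tray [([235.5, 384.6], 0.92)]
tester [([212.2, 158.0], 0.65)]
mat [([230.2, 269.3], 0.87), ([108.7, 207.6], 0.85), ([312.1, 367.5], 0.79), ([308.9, 196.3], 0.62)]
vase [([152.2, 273.4], 0.89)]
plain1 [([221.9, 383.3], 0.66)]
```

View pics/scene0.png

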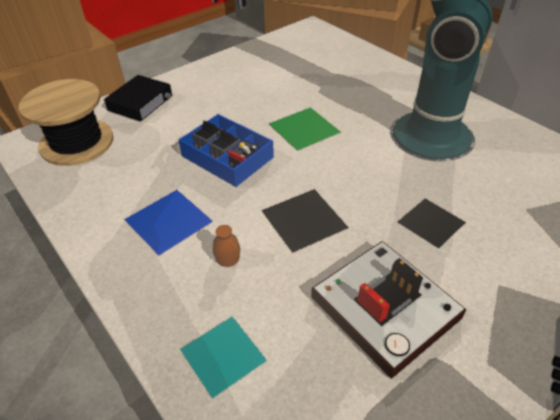

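View pics/top0.png

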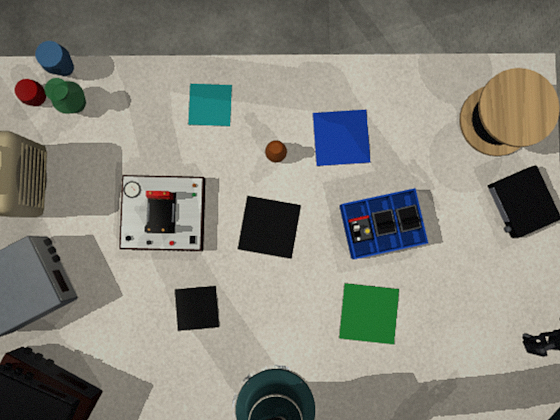

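The scene view shows the tray at (226,148), the black mat at (304,219), a smaller black look-alike at (431,222), the tester at (388,305) and the vase at (226,246). In the top view the tray is at (385,223). The breaker with the yellow button is in its left compartment at (361,229), red end up the picture (+x). The mat is at (270,227), the tester at (162,213) with its red block at (159,196), and the vase at (275,151).

```bash
cat > h.py <<'E'
from bench import sense, eyes, ticket, models, env
import cv2, numpy as np
from scipy.spatial.transform import Rotation as R
def K(m,h=420):
    return h/2/np.tan(np.radians(m["fov_y"]/2))
def cloud(m,d):
    f=K(m); r,c=np.mgrid[0:420,0:560]
    P=np.stack([(c-m["cx"])/f*d,-(r-m["cy"])/f*d,-d],-1)
    T=np.array(m["cam_to_world"]); return P@T[:3,:3].T+T[:3,3]
def ray(m,px,z):
    "world point of pixel [row,col] on plane z"
    f=K(m); T=np.array(m["cam_to_world"]); v=T[:3,:3]@np.array([(px[1]-m["cx"])/f,-(px[0]-m["cy"])/f,-1.])
    o=T[:3,3]; return o+v*(z-o[2])/v[2]
def project(m,P):
    f=K(m); T=np.array(m["cam_to_world"]); p=(np.asarray(P)-T[:3,3])@T[:3,:3]
    return np.stack([m["cy"]-f*p[...,1]/-p[...,2], m["cx"]+f*p[...,0]/-p[...,2]],-1)
def togo(pos,yaw):
    "tool-frame shift (mm) and turn from now to pointing down at pos, tool yaw in deg (roll 180)"
    s=sense(); A=R.from_euler("xyz",s["ee_rot"],degrees=True); B=R.from_euler("xyz",[180,0,yaw],degrees=True)
    return np.round(A.inv().apply(np.array(pos)-s["position"])*1000,1),np.round((A.inv()*B).as_rotvec(degrees=True),2)
E
python3 - <<'E'
from h import *
m=eyes.camera_model("top"); d=np.load("top0.npy"); C=cloud(m,d)
img=cv2.imread("pics/top0.png"); hsv=cv2.cvtColor(img,cv2.COLOR_BGR2HSV)
p,_=eyes.capture("top")
for t,sel in (("tray",None),("mat",(227,270)),("tester",None),("vase",None),("breaker",(229,361))):
    for r in models.outline_of(t,"top")[:4]:
        if sel and np.hypot(*(np.array(r["location"])-sel))>15: continue
        M=r["mask"]&(d>0); Q=C[M]
        z=np.percentile(Q[:,2],[5,50,95])
        zt={"tray":.057,"mat":.003,"tester":.04,"vase":.05,"breaker":.055}[t]
        W=np.array([ray(m,x,zt)[:2] for x in np.argwhere(r["mask"])])
        (c,s,a)=cv2.minAreaRect((W*1000).astype(np.float32))
        print(t,round(r["conf"],2),M.sum(),"z",z.round(3),"rect mm",np.round(c,1),np.round(s,1),round(a,1))
for n,lo,hi,box in (("red block",(0,150,80),(8,255,255),(180,210,140,180)),):
    pass
E
```

```text
tray 0.72 2844 z [0.001 0.008 0.058] rect mm [ 492.7 -287.4] [150.3 208.8] 11.4
tester 0.63 6298 z [0.034 0.04  0.085] rect mm [527.9 297.6] [226.4 202.4] 87.9
vase 0.81 350 z [0.039 0.065 0.093] rect mm [689.2  -6.9] [53.2 55.1] 44.3
breaker 0.64 491 z [0.05  0.055 0.067] rect mm [ 478.2 -226. ] [63.2 55.8] 13.5
```

Run:
```python
from h import *
print(togo([.478,-.226,.26],101.4), sense()["t"])
m=eyes.camera_model("wrist"); print(m["fov_y"],np.round(m["cam_to_world"],3))
m=eyes.camera_model("top"); print("mat",ray(m,(227,270),.003))
```

```text
(array([ 357.1, -260. ,  -28.7]), array([ -0.  ,   0.  , -79.18])) 1.0
65.30778067313899 [[ 0.378  0.884  0.275  0.316]
 [-0.926  0.36   0.113 -0.573]
 [ 0.001 -0.297  0.955  0.372]
 [ 0.     0.     0.     1.   ]]
mat [0.48850335 0.01045068 0.003     ]
```

Emit:
jog_arm(
  increments=[
    [[357,-260,-29],[0,0,-79.2]],
    [[357,-260,-29],[0,0,-79.2]],
    [[357,-260,-29],[0,0,-79.2]],
    [[357,-260,-29],[0,0,-79.2]],
    [[357,-260,-29],[0,0,-79.2]],
    [[357,-260,-29],[0,0,-79.2]],
    [[357,-260,-29],[0,0,-79.2]],
    [[357,-260,-29],[0,0,-79.2]],
    [[357,-260,-29],[0,0,-79.2]],
    [[357,-260,-29],[0,0,-79.2]],
  ],
  grip=85,
)

```text
t: 1.83
position: [0.4651, -0.2464, 0.2591]
ee_rot: [180.0, 0.0, 94.2]
wrist_force: [1.0, -0.4, 0.0]
opening: 0.0849
finger_force: 0.0
```

Run:
```python
from h import *
print(togo([.478,-.226,.26],101.4), sense()["t"],sense()["joints"])
```

```text
(array([19.4, 14.4, -0.9]), array([ 0.03,  0.05, -7.23])) 1.8333 [ 44.98688926  15.24165877 -24.41995581 106.1640473    7.24009701
  60.05362562  21.87820734]
```

Emit:
jog_arm(
  increments=[
    [[19,14,-1],[0,0,-7.2]],
    [[19,14,-1],[0,0,-7.2]],
    [[19,14,-1],[0,0,-7.2]],
    [[19,14,-1],[0,0,-7.2]],
  ],
)

```text
t: 2.17
position: [0.4765, -0.2291, 0.2595]
ee_rot: [-180.0, 0.0, 100.9]
wrist_force: [-0.3, 0.0, -0.3]
opening: 0.0849
finger_force: 0.0
```

Run:
```python
from h import *
s=sense(); print(s["position"],s["ee_rot"])
m=eyes.camera_model("wrist"); p,d=eyes.capture("wrist"); cv2.imwrite("pics/w1.png",p); np.savez("w1",d=d,**m)
for t in ("breaker","lever_tip","button_top","plain1","tray"):
    print(t,[(np.round(x["location"]),round(x["conf"],2)) for x in models.find_in(t,"wrist")[:4]])
```

```text
[ 0.47653891 -0.2291328   0.25945554] [-1.79960580e+02  2.90620863e-02  1.00910952e+02]
breaker [(array([178., 285.]), 0.78)]
lever_tip [(array([ 14., 345.]), 0.67), (array([168., 286.]), 0.63)]
button_top []
plain1 [(array([234., 287.]), 0.95), (array([286., 286.]), 0.9)]
tray [(array([212., 288.]), 0.61)]
```

View pics/w1.png

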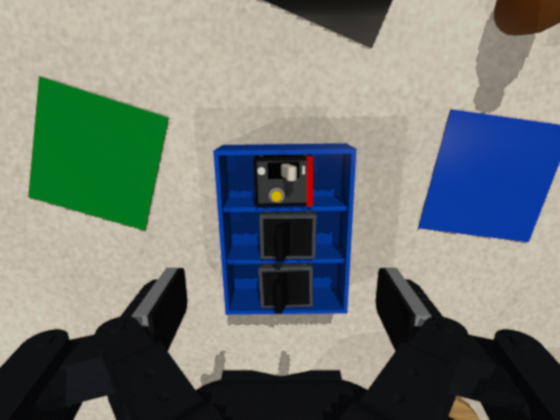

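The breaker's face spans (257–313, 155–207), with the yellow button at (277,196), the lever at (290,172) and the red stripe at column 310 (+x). The plain breakers are at (287,237) and (286,287).

```bash
cat >> h.py <<'E'
def face(t,cam,z0,z1,sel=None,zp=None):
    "capture, outline t, fit its top-face rectangle from depth points within z0..z1"
    m=eyes.camera_model(cam); p,d=eyes.capture(cam); C=cloud(m,d); out=[]
    for r in models.outline_of(t,cam)[:4]:
        M=r["mask"]&(d>0)&(C[...,2]>z0)&(C[...,2]<z1)
        if M.sum()<50: continue
        z=np.median(C[M][:,2]) 
        W=np.array([ray(m,x,zp or z)[:2] for x in np.argwhere(M)])*1000
        c,s,a=cv2.minAreaRect(W.astype(np.float32))
        out.append((round(r["conf"],2),int(M.sum()),np.round(z,4),np.round(c,1),np.round(s,1),round(a,1),np.round(r["location"])))
    return m,p,d,C,out
E
python3 - <<'E'
from h import *
m,p,d,C,o=face("breaker","wrist",.047,.062); print(*o,sep="\n")
h=cv2.cvtColor(p,cv2.COLOR_BGR2HSV)
reg=np.zeros(p.shape[:2],bool); reg[145:215,235:335]=1
def col(lo,hi,name):
    M=(cv2.inRange(h,lo,hi)>0)&reg&(d>0); Q=C[M]; W=np.array([ray(m,x,np.median(Q[:,2]))[:2] for x in np.argwhere(M)])
    print(name,M.sum(),"z",np.median(Q[:,2]).round(4),"c",W.mean(0).round(4),[np.round(v,1) for v in cv2.minAreaRect((W*1000).astype(np.float32))], np.argwhere(M).mean(0).round(1))
col((0,150,80),(8,255,255),"red"); col((20,120,80),(35,255,255),"yellow")
M=(cv2.inRange(h,(100,120,40),(130,255,255))>0)&(d>0)&(C[...,2]>.05)&(C[...,2]<.065); M[:,:200]=0;M[:,370:]=0
W=np.array([ray(m,x,.057)[:2] for x in np.argwhere(M)]); print("tray rim",np.median(C[M][:,2]),cv2.minAreaRect((W*1000).astype(np.float32)))
E
```

```text
(0.95, 2699, np.float64(0.054), array([ 480.2, -228.7]), array([63.7, 55.1]), 11.5, array([176., 284.]))
(0.63, 4139, np.float64(0.0546), array([ 494.5, -292.5]), array([150.3, 201.4]), 11.6, array([212., 287.]))
red 279 z 0.0544 c [ 0.5063 -0.2237] [array([ 506.4, -223.8]), array([ 5.5, 51.8]), np.float64(12.2)] [180.7 308.5]
yellow 104 z 0.0609 c [ 0.4747 -0.2451] [array([ 474.9, -245.7]), array([10.7, 12.2]), np.float64(10.9)] [196.  275.9]
tray rim 0.054963807979372614 ((493.87908935546875, -291.858642578125), (148.26502990722656, 199.65589904785156), 11.579691886901855)
```

Run:
```python
from h import *
print(togo([.4805,-.2286,.14],101.6))
```

```text
(array([ -0.6,   3.7, 119.5]), array([-0.01,  0.  , -0.63]))
```

Emit:
jog_arm(
  increments=[
    [[-0.6,3.7,40],[0,0,-0.6]],
    [[-0.6,3.7,80],[0,0,-0.6]],
    [[-0.6,3.7,120],[0,0,-0.6]],
    [[-0.6,3.7,120],[0,0,-0.6]],
    [[-0.6,3.7,120],[0,0,-0.6]],
    [[-0.6,3.7,120],[0,0,-0.6]],
  ],
)

```text
t: 3.07
position: [0.4822, -0.2285, 0.1414]
ee_rot: [179.9, 0.1, 101.6]
wrist_force: [-0.2, -0.9, 0.8]
opening: 0.0846
finger_force: 0.0
```

Run:
```python
from h import *
m,p,d,C,o=face("breaker","wrist",.045,.062); print(*o,sep="\n")
h=cv2.cvtColor(p,cv2.COLOR_BGR2HSV); cv2.imwrite("pics/w2.png",p)
M=(cv2.inRange(h,(20,120,80),(35,255,255))>0)&(d>0); M[350:]=0
px=np.argwhere(M); c2=px.mean(0)
# two-view triangulation of the yellow button
m1=np.load("w1.npz")
def line(m,px):
    a=ray(m,px,0.3); b=ray(m,px,0.); v=b-a; return a,v/np.linalg.norm(v)
a1,v1=line(m1,(196.0,275.9)); a2,v2=line(m,c2)
A=np.stack([v1,-v2],1); t=np.linalg.lstsq(A,a2-a1,rcond=None)[0]
print("yellow",c2,M.sum(),"tri",a1+t[0]*v1,a2+t[1]*v2,"depth",np.median(C[M],0))
s=sense(); print(s["position"],s["ee_rot"]); print(togo([.4805,-.2286,.015],101.6))
```

```text
(0.68, 8498, np.float64(0.054), array([ 493.5, -289.2]), array([150.8, 195. ]), 11.6, array([255., 277.]))
(0.63, 5749, np.float64(0.054), array([ 479.9, -229. ]), array([63.9, 56.5]), 12.2, array([210., 278.]))
(0.26, 4265, np.float64(0.0537), array([ 496.2, -289.4]), array([63.4, 58.4]), 11.1, array([289., 281.]))
yellow [236.91555556 265.36888889] 225 tri [ 0.47467525 -0.24628251  0.05717751] [ 0.47459772 -0.24628239  0.05717467] depth [ 0.47453983 -0.24470215  0.06097281]
[ 0.48266569 -0.22881426  0.14234847] [179.7806247    0.18042245 101.62624377]
(array([  1. ,  -2.6, 127.3]), array([0.22, 0.18, 0.03]))
```

Emit:
jog_arm(
  increments=[
    [[1,-2.5,30],[0,0,0]],
    [[1,-2.5,60],[0,0,0]],
    [[1,-2.5,85],[0,0,0]],
    [[1,-2.5,105],[0,0,0]],
    [[1,-2.5,118],[0,0,0]],
    [[1,-2.5,127],[0,0,0]],
    [[1,-2.5,127],[0,0,0]],
    [[1,-2.5,127],[0,0,0]],
    [[1,-2.5,127],[0,0,0]],
  ],
)

```text
t: 3.92
position: [0.4793, -0.2281, 0.0139]
ee_rot: [179.9, 0.1, 101.6]
wrist_force: [-0.1, -0.3, 0.2]
opening: 0.0853
finger_force: 0.0
```

Emit:
jog_arm(
  increments=[
    [[0,0,0],[0,0,0]],
    [[0,0,0],[0,0,0]],
    [[0,0,0],[0,0,0]],
    [[0,0,0],[0,0,0]],
    [[0,0,0],[0,0,0]],
    [[0,0,0],[0,0,0]],
    [[0,0,0],[0,0,0]],
    [[0,0,0],[0,0,0]],
    [[0,0,0],[0,0,0]],
    [[0,0,0],[0,0,0]],
  ],
  grip=55,
  newtons=40,
)

```text
t: 4.75
position: [0.4788, -0.228, 0.0138]
ee_rot: [179.9, 0.1, 101.6]
wrist_force: [-0.9, -0.1, 4.9]
opening: 0.0634
finger_force: 44.8
```

Emit:
jog_arm(
  increments=[
    [[0,0,-4],[0,0,0]],
    [[0,0,-12],[0,0,0]],
    [[0,0,-25],[0,0,0]],
    [[0,0,-45],[0,0,0]],
    [[0,0,-65],[0,0,0]],
    [[0,0,-85],[0,0,0]],
    [[0,0,-105],[0,0,0]],
    [[0,0,-120],[0,0,0]],
    [[0,0,-120],[0,0,0]],
    [[0,0,-120],[0,0,0]],
  ],
)

```text
t: 5.58
position: [0.4785, -0.2279, 0.1338]
ee_rot: [179.9, 0.1, 101.6]
wrist_force: [0.2, -0.3, -3.6]
opening: 0.0634
finger_force: 44.9
```

Run:
```python
from h import *
m,p,d,C,o=face("breaker","wrist",.14,.18); cv2.imwrite("pics/w3.png",p); print(*o,sep="\n")
m,p,d,C,o=face("mat","wrist",-.01,.02,zp=.003); print(*o,sep="\n")
m,p,d,C,o=face("mat","top",-.01,.02,zp=.003); print(*o,sep="\n")
print(sense()["wrist_force"],sense()["finger_force"])
# mat by darkness in top picture
M=(p.max(2)<50); M[:190]=0;M[262:]=0;M[:,:230]=0;M[:,310:]=0
W=np.array([ray(m,x,.003)[:2] for x in np.argwhere(M)])*1000
print("mat dark",cv2.minAreaRect(W.astype(np.float32)))
```

```text
(0.72, 21528, np.float64(0.1738), array([ 477.2, -220.8]), array([63.3, 62.7]), 10.9, array([297., 284.]))
(0.94, 10486, np.float64(0.0016), array([ 701.9, -190.9]), array([ 87.1, 149.1]), 4.0, array([218., 532.]))
(0.61, 17373, np.float64(0.0009), array([ 283.4, -258.5]), array([148.8,  90.5]), 83.5, array([179.,  52.]))
(0.59, 687, np.float64(0.0013), array([532.2, -70.4]), array([40.5, 13.4]), 11.6, array([  4., 408.]))
(0.96, 2880, np.float64(0.0022), array([ 736.1, -187.4]), array([152.7, 150.1]), 3.4, array([138., 341.]))
(0.96, 1725, np.float64(0.0019), array([829.9, 176.7]), array([116.6, 116.7]), 87.4, array([105., 209.]))
(0.91, 2984, np.float64(0.0026), array([487.4,  14.4]), array([152.7, 152.3]), 79.4, array([229., 269.]))
(0.74, 1970, np.float64(0.0025), array([ 253.4, -227.8]), array([105.7, 150.3]), 89.1, array([313., 358.]))
[ 0.03458693  0.41539849 -2.31468825] 44.85150396823883
mat dark ((489.7543640136719, 13.169334411621094), (147.31283569335938, 146.99951171875), 79.52200317382812)
```

View pics/w3.png

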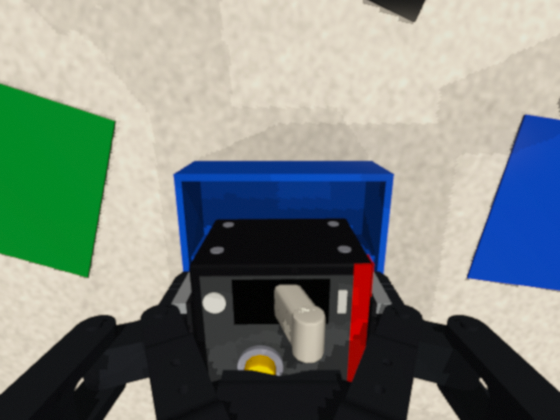

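The breaker hangs level between the fingers, lever leaning to the red end (308,330), button at (260,360). It cleared the tray.

Run:
```python
from h import *
print(togo([.489,.0135,.10],88))
```

```text
(array([233.5,  59.8,  31.8]), array([-0.09, -0.06, 13.64]))
```

Emit:
jog_arm(
  increments=[
    [[20,5,0],[0,0,1]],
    [[50,13,0],[0,0,3]],
    [[85,22,0],[0,0,5]],
    [[120,31,0],[0,0,7]],
    [[155,40,0],[0,0,9]],
    [[190,49,10],[0,0,11]],
    [[215,55,20],[0,0,13]],
    [[233.5,60,32],[0,0,13.6]],
    [[233.5,60,32],[0,0,13.6]],
    [[233.5,60,32],[0,0,13.6]],
  ],
)

```text
t: 6.72
position: [0.489, 0.0146, 0.0996]
ee_rot: [-179.9, -0.0, 88.2]
wrist_force: [0.6, -2.1, -3.8]
opening: 0.0632
finger_force: 45.1
```

Run:
```python
from h import *
s=sense();print(s["position"],s["ee_rot"],s["joints"]);print(togo([.489,.0135,.012],88))
m,p,d,C,o=face("breaker","wrist",.11,.16); print(*o,sep="\n")
```

```text
[0.48903056 0.01460712 0.09955009] [-1.79858425e+02 -1.79201593e-02  8.82323813e+01] [ 14.27989907  24.98688064 -23.83363403 118.43276111  15.4501286
  39.65048069 -21.34650481]
(array([-1.1,  0.2, 87.5]), array([-0.14, -0.02,  0.23]))
(0.84, 22528, np.float64(0.1397), array([489.6,  21. ]), array([61.1, 62.8]), 88.2, array([294., 282.]))
```

Emit:
jog_arm(
  increments=[
    [[-1,0,25],[0,0,0.2]],
    [[-1,0,48],[0,0,0.2]],
    [[-1,0,65],[0,0,0.2]],
    [[-1,0,76],[0,0,0.2]],
    [[-1,0,81],[0,0,0.2]],
    [[-1,0,84],[0,0,0.2]],
    [[-1,0,85.5],[0,0,0.2]],
    [[-1,0,86],[0,0,0.2]],
    [[-1,0,86],[0,0,0.2]],
    [[-1,0,86],[0,0,0.2]],
  ],
)

```text
t: 7.65
position: [0.4904, 0.0122, 0.0153]
ee_rot: [179.9, 0.0, 87.8]
wrist_force: [-0.0, -1.4, -2.9]
opening: 0.0638
finger_force: 45.2
```

Emit:
jog_arm(
  increments=[
    [[0,0,1],[0,0,0]],
    [[0,0,2],[0,0,0]],
    [[0,0,2],[0,0,0]],
    [[0,0,2],[0,0,0]],
  ],
)

```text
t: 7.98
position: [0.4898, 0.0122, 0.0126]
ee_rot: [-180.0, 0.0, 87.8]
wrist_force: [-0.4, 0.3, -2.8]
opening: 0.0638
finger_force: 45.2
```

Emit:
jog_arm(
  increments=[
    [[0,0,1],[0,0,0]],
    [[0,0,1],[0,0,0]],
    [[0,0,1],[0,0,0]],
  ],
)

```text
t: 8.23
position: [0.4899, 0.0123, 0.0118]
ee_rot: [180.0, 0.0, 87.8]
wrist_force: [-0.6, -0.6, 1.3]
opening: 0.0636
finger_force: 45.4
```

Emit:
jog_arm(
  increments=[
    [[0,0,0],[0,0,0]],
    [[0,0,0],[0,0,0]],
    [[0,0,0],[0,0,0]],
    [[0,0,0],[0,0,0]],
    [[0,0,0],[0,0,0]],
    [[0,0,0],[0,0,0]],
  ],
  grip=85,
)

```text
t: 8.73
position: [0.4898, 0.0122, 0.0116]
ee_rot: [180.0, 0.0, 87.8]
wrist_force: [-0.4, 0.0, -1.3]
opening: 0.0853
finger_force: 0.0
```

Emit:
jog_arm(
  increments=[
    [[0,0,-15],[0,0,0]],
    [[0,0,-40],[0,0,0]],
    [[0,0,-75],[0,0,0]],
    [[0,0,-110],[0,0,0]],
    [[0,0,-140],[0,0,0]],
    [[0,0,-160],[0,0,0]],
    [[0,0,-160],[0,0,0]],
    [[0,0,-160],[0,0,0]],
  ],
)

```text
t: 9.4
position: [0.4905, 0.012, 0.1726]
ee_rot: [179.8, 0.0, 87.8]
wrist_force: [-0.7, -0.5, -0.1]
opening: 0.0852
finger_force: 0.0
```

Run:
```python
from h import *
s=sense();print(s["position"],s["ee_rot"])
m,p,d,C,o=face("breaker","wrist",.042,.062); print(*o,sep="\n"); cv2.imwrite("pics/w4.png",p)
print([(x["location"],x["conf"]) for x in models.find_in("tester","wrist")])
```

```text
[0.49046896 0.01199439 0.17264611] [1.79838357e+02 2.76431802e-02 8.78144179e+01]
(0.87, 4544, np.float64(0.0519), array([490.9,  11.5]), array([55.7, 64. ]), 88.4, array([198., 281.]))
[]
```

View pics/w4.png

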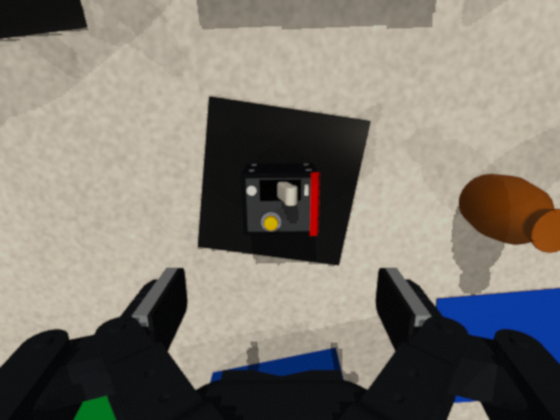

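The breaker stands upright on the mat at (282,200), red stripe on the right at (314,205), lever on at (287,193), button at (271,223). Next I measure the cradle from above.

Run:
```python
from h import *
print(togo([.528,.298,.27],178))
```

```text
(array([287.2,  28.1, -99.8]), array([ -0.12,  -0.11, -90.17]))
```

Emit:
jog_arm(
  increments=[
    [[40,4,-40],[0,0,-7]],
    [[80,8,-80],[0,0,-14]],
    [[120,12,-97],[0,0,-21]],
    [[160,16,-97],[0,0,-28]],
    [[200,20,-97],[0,0,-35]],
    [[240,24,-97],[0,0,-42]],
    [[270,28,-97],[0,0,-49]],
    [[287,28,-97],[0,0,-56]],
    [[287,28,-97],[0,0,-63]],
    [[287,28,-97],[0,0,-70]],
  ],
)

```text
t: 10.38
position: [0.5271, 0.3007, 0.2665]
ee_rot: [-179.9, -0.2, 158.5]
wrist_force: [0.8, -0.6, 0.4]
opening: 0.0849
finger_force: 0.0
```

Run:
```python
from h import *
print(togo([.528,.298,.27],178),sense()["joints"])
```

```text
(array([-1.8, -2.2, -3.5]), array([-1.000e-02, -2.200e-01, -1.955e+01])) [  0.16724815  28.16220303 -45.1337842   93.70847147  21.09113993
  67.2067926   18.54039692]
```

Emit:
jog_arm(
  increments=[
    [[-2,-2,-3],[0,0,-7]],
    [[-2,-2,-3],[0,0,-14]],
    [[-2,-2,-3],[0,0,-19.5]],
    [[-2,-2,-3],[0,0,-19.5]],
    [[-2,-2,-3],[0,0,-19.5]],
  ],
)

```text
t: 10.8
position: [0.5293, 0.2951, 0.27]
ee_rot: [-180.0, -0.2, 177.2]
wrist_force: [0.7, 0.7, 0.0]
opening: 0.0847
finger_force: 0.0
```

Run:
```python
from h import *
s=sense();print(s["position"],s["ee_rot"])
m=eyes.camera_model("wrist"); p,d=eyes.capture("wrist"); C=cloud(m,d); cv2.imwrite("pics/w5.png",p); np.savez("w5",d=d,p=p,**m)
for t in ("tester","cradle"):
  for r in models.outline_of(t,"wrist")[:2]:
    M=r["mask"]&(d>0); 
    for z0,z1 in ((.03,.042),(.08,.10)):
        N=M&(C[...,2]>z0)&(C[...,2]<z1)
        if N.sum()>30: print(t,r["conf"],z0,N.sum(),np.median(C[N],0).round(4),[np.round(v,1) for v in cv2.minAreaRect((C[N][:,:2]*1000).astype(np.float32))])
N=(C[...,2]>.082)&(C[...,2]<.11)&(d>0); n,l,st,ce=cv2.connectedComponentsWithStats(N.astype(np.uint8))
for i in range(1,n):
    if st[i,4]>60: print(st[i],np.median(C[l==i],0).round(4),[np.round(v,1) for v in cv2.minAreaRect((C[l==i][:,:2]*1000).astype(np.float32))])
```

```text
[0.52932407 0.29507426 0.27001596] [-1.79966394e+02 -1.51014016e-01  1.77183494e+02]
tester 0.87 0.03 26447 [0.5116 0.297  0.0383] [array([527.9, 299.9]), array([220.1, 200.6]), np.float64(88.2)]
tester 0.87 0.08 2274 [0.493  0.3001 0.0907] [array([528.4, 299.9]), array([ 60., 106.]), np.float64(88.2)]
cradle 0.58 0.03 26418 [0.5116 0.2971 0.0383] [array([528. , 299.8]), array([220.2, 200.6]), np.float64(88.1)]
cradle 0.58 0.08 2274 [0.493  0.3001 0.0907] [array([528.4, 299.9]), array([ 60., 106.]), np.float64(88.2)]
[ 254  130   63   20 1149] [0.4835 0.3014 0.0908] [array([484.4, 301.2]), array([60., 18.]), np.float64(88.2)]
[ 258  215   58   20 1075] [0.5708 0.2983 0.0906] [array([572.2, 298.6]), array([59.8, 18.4]), np.float64(88.2)]
[ 16 319  32  23 425] [ 0.6854 -0.0069  0.0884] [array([686.2,  -8.3]), array([21.5, 34.9]), np.float64(21.9)]
[470 400  19  20 238] [0.8318 0.53   0.088 ] [array([838.7, 529.9]), array([ 8.8, 33.8]), np.float64(85.6)]
```

View pics/w5.png

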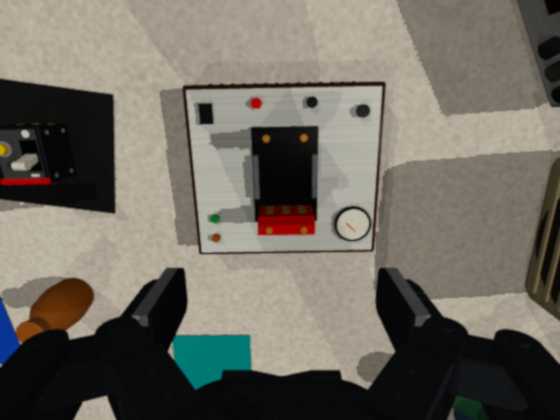

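The cradle is at (286,170). The red block is at (286,220), the low side of the picture (+x), and the black block at (285,138). Block centres are 88 mm apart as expected, giving a centre of (0.5283, 0.2999) and a yaw of -1.8°.

Run:
```python
from h import *
print(togo([.4905,.0118,.19],178.2))
```

```text
(array([  25.3, -285. ,   81.1]), array([-0.02, -0.05, -0.96]))
```

Emit:
jog_arm(
  increments=[
    [[4,-40,0],[0,0,-1]],
    [[8,-80,0],[0,0,-1]],
    [[12,-120,10],[0,0,-1]],
    [[15,-160,20],[0,0,-1]],
    [[18,-200,40],[0,0,-1]],
    [[21,-240,60],[0,0,-1]],
    [[25,-272,80],[0,0,-1]],
    [[25,-285,81],[0,0,-1]],
    [[25,-285,81],[0,0,-1]],
    [[25,-285,81],[0,0,-1]],
  ],
)

```text
t: 11.78
position: [0.4916, 0.0113, 0.1906]
ee_rot: [180.0, 0.0, 178.2]
wrist_force: [0.9, -0.0, 0.1]
opening: 0.085
finger_force: 0.0
```

Run:
```python
from h import *
for _ in range(2):
    m,p,d,C,o=face("breaker","wrist",.042,.062); print(*o,sep="\n")
cv2.imwrite("pics/w6.png",p)
M=(p.max(2)<60)
s=sense();print(s["position"],s["ee_rot"],s["joints"]); print(togo([.4905,.0118,.02],178.2))
```

```text
(0.58, 4068, np.float64(0.0521), array([489.2,  10.5]), array([54.5, 64.6]), 88.1, array([188., 280.]))
(0.74, 3971, np.float64(0.0521), array([488.8,  10.2]), array([52.7, 65.6]), 88.0, array([188., 274.]))
[0.49203235 0.01362676 0.19128242] [1.79971309e+02 8.71095661e-02 1.78474628e+02] [ 35.27787138  22.33939465 -48.89487592 113.39336774  20.92284693
  53.28292753  64.23364258]
(array([  1.7,  -2. , 171.3]), array([0.03, 0.09, 0.27]))
```

Emit:
jog_arm(
  increments=[
    [[1.8,-1.3,40],[0,0,0]],
    [[1.8,-1.3,80],[0,0,0]],
    [[1.8,-1.3,115],[0,0,0]],
    [[1.8,-1.3,140],[0,0,0]],
    [[1.8,-1.3,158],[0,0,0]],
    [[1.8,-1.3,170],[0,0,0]],
    [[1.8,-1.3,174],[0,0,0]],
    [[1.8,-1.3,174],[0,0,0]],
    [[1.8,-1.3,174],[0,0,0]],
  ],
)

```text
t: 12.73
position: [0.4905, 0.0112, 0.0175]
ee_rot: [180.0, 0.1, 178.4]
wrist_force: [-0.1, 0.2, 1.1]
opening: 0.0851
finger_force: 0.0
```

Emit:
jog_arm(
  increments=[
    [[0,0,0],[0,0,0]],
    [[0,0,0],[0,0,0]],
    [[0,0,0],[0,0,0]],
    [[0,0,0],[0,0,0]],
    [[0,0,0],[0,0,0]],
    [[0,0,0],[0,0,0]],
    [[0,0,0],[0,0,0]],
    [[0,0,0],[0,0,0]],
    [[0,0,0],[0,0,0]],
    [[0,0,0],[0,0,0]],
  ],
  grip=46,
  newtons=40,
)

```text
t: 13.57
position: [0.4904, 0.0103, 0.0177]
ee_rot: [-180.0, 0.1, 178.3]
wrist_force: [-0.5, -0.5, 6.0]
opening: 0.0536
finger_force: 42.5
```

Emit:
jog_arm(
  increments=[
    [[0,0,-3],[0,0,0]],
    [[0,0,-10],[0,0,0]],
    [[0,0,-25],[0,0,0]],
    [[0,0,-50],[0,0,0]],
    [[0,0,-80],[0,0,0]],
    [[0,0,-110],[0,0,0]],
    [[0,0,-140],[0,0,0]],
    [[0,0,-140],[0,0,0]],
    [[0,0,-140],[0,0,0]],
  ],
)

```text
t: 14.32
position: [0.4903, 0.0102, 0.158]
ee_rot: [-179.9, 0.2, 178.3]
wrist_force: [-0.6, 0.6, -3.4]
opening: 0.0535
finger_force: 43.0
```

Run:
```python
from h import *
s=sense();print(s["position"],s["ee_rot"])
print(togo([.5297,.2998,.16],178.2))
```

```text
[0.49033017 0.01021438 0.15803343] [-179.94341614    0.18403163  178.29776764]
(array([-30.8, 290.6,  -2.2]), array([-0.06,  0.18,  0.1 ]))
```

Emit:
jog_arm(
  increments=[
    [[-3,20,0],[0,0,0]],
    [[-7,55,0],[0,0,0]],
    [[-11,95,0],[0,0,0]],
    [[-15,135,0],[0,0,0]],
    [[-19,175,0],[0,0,0]],
    [[-23,215,0],[0,0,0]],
    [[-27,250,0],[0,0,0]],
    [[-30,275,0],[0,0,0]],
    [[-30.8,290.5,0],[0,0,0]],
    [[-30.8,290.5,0],[0,0,0]],
  ],
)

```text
t: 15.15
position: [0.5265, 0.3044, 0.1546]
ee_rot: [179.9, -0.2, 178.7]
wrist_force: [-0.8, 0.0, -2.4]
opening: 0.0538
finger_force: 43.1
```

Emit:
jog_arm(
  increments=[
    [[0,0,0],[0,0,0]],
    [[0,0,0],[0,0,0]],
    [[0,0,0],[0,0,0]],
  ],
)

```text
t: 15.4
position: [0.5288, 0.2981, 0.1555]
ee_rot: [-179.9, -0.1, 178.2]
wrist_force: [-0.8, -0.3, -3.1]
opening: 0.0533
finger_force: 43.1
```

Run:
```python
from h import *
s=sense();print(s["position"],s["ee_rot"],s["wrist_force"]); print(togo([.5297,.2998,.1],178.2))
m,p,d,C,o=face("breaker","wrist",.17,.21); cv2.imwrite("pics/w7.png",p); print(*o,sep="\n")
h=cv2.cvtColor(p,cv2.COLOR_BGR2HSV)
M=(cv2.inRange(h,(0,150,60),(8,255,255))>0)&(d>0)&(C[...,2]>.17); W=C[M][:,:2]*1000
print("stripe",M.sum(),[np.round(v,1) for v in cv2.minAreaRect(W.astype(np.float32))])
N=(C[...,2]>.08)&(C[...,2]<.10)&(d>0); n,l,st,ce=cv2.connectedComponentsWithStats(N.astype(np.uint8))
for i in range(1,n):
    if st[i,4]>60: print(st[i],np.median(C[l==i],0).round(4),[np.round(v,1) for v in cv2.minAreaRect((C[l==i][:,:2]*1000).astype(np.float32))])
```

```text
[0.52879874 0.29809559 0.15552924] [-1.79887130e+02 -7.60154036e-02  1.78238076e+02] [-0.81097548 -0.27950294 -3.05254243]
(array([-0.9,  1.8, 55.5]), array([-0.11, -0.08,  0.04]))
(0.59, 21177, np.float64(0.1899), array([523.2, 298.4]), array([53.2, 68.5]), 87.8, array([284., 280.]))
stripe 386 [array([534.4, 298. ]), array([52.8, 47.1]), np.float64(87.7)]
[ 236  143   96   28 2639] [0.4826 0.3011 0.0909] [array([484.2, 301.1]), array([60.2, 17.8]), np.float64(88.2)]
```

Emit:
jog_arm(
  increments=[
    [[-0.9,1.8,12],[0,0,0]],
    [[-0.9,1.8,24],[0,0,0]],
    [[-0.9,1.8,35],[0,0,0]],
    [[-0.9,1.8,35],[0,0,0]],
    [[-0.9,1.8,35],[0,0,0]],
    [[-0.9,1.8,35],[0,0,0]],
    [[-0.9,1.8,35],[0,0,0]],
    [[-0.9,1.8,35],[0,0,0]],
  ],
)

```text
t: 16.17
position: [0.5301, 0.3022, 0.1221]
ee_rot: [180.0, 0.0, 178.3]
wrist_force: [-0.3, -0.1, -2.1]
opening: 0.0534
finger_force: 43.1
```

Run:
```python
from h import *
P=[]
for i in range(5):
    s=sense();P.append(np.r_[s["position"],s["ee_rot"]]); print(togo([.5297,.2998,.1],178.2))
    if i<4: m,p,d,C,o=(lambda: face("breaker","wrist",.13,.17))() if i==0 else (m,*eyes.capture("wrist"),C,o)
print(np.round(np.array(P)[:,:3],4)); print(*o,sep="\n")
C=cloud(m,d)
h=cv2.cvtColor(p,cv2.COLOR_BGR2HSV); cv2.imwrite("pics/w8.png",p)
# face corners: bounded by darkness; print z-filtered extents of breaker face incl. stripe
N=(C[...,2]>.080)&(C[...,2]<.10)&(d>0); n,l,st,ce=cv2.connectedComponentsWithStats(N.astype(np.uint8))
for i in range(1,n):
    if st[i,4]>60: print(st[i],[np.round(v,1) for v in cv2.minAreaRect((C[l==i][:,:2]*1000).astype(np.float32))])
```

```text
(array([ 0.3, -2.4, 22.1]), array([0.03, 0.05, 0.14]))
(array([ 0.3, -2.2, 22. ]), array([0.02, 0.04, 0.13]))
(array([ 0.3, -2.1, 21.9]), array([0.01, 0.03, 0.13]))
(array([ 0.2, -2.1, 21.9]), array([0.01, 0.03, 0.13]))
(array([ 0.2, -2. , 21.8]), array([0.  , 0.02, 0.13]))
[[0.5301 0.3022 0.1221]
 [0.5301 0.302  0.122 ]
 [0.53   0.3019 0.1219]
 [0.53   0.3019 0.1219]
 [0.53   0.3018 0.1218]]
(0.97, 20917, np.float64(0.1564), array([524.2, 302.4]), array([53. , 70.8]), 88.4, array([283., 280.]))
[ 220  147  115   34 3661] [array([484.6, 301.2]), array([60. , 18.4]), np.float64(88.2)]
```

View pics/w8.png

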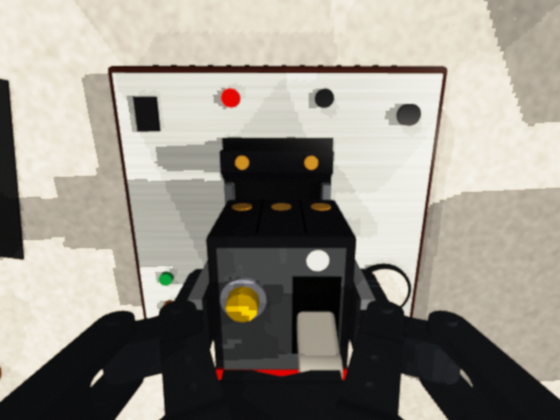

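Run:
```python
from h import *
s=sense();print(s["position"],s["ee_rot"])
m=eyes.camera_model("wrist"); p,d=eyes.capture("wrist"); C=cloud(m,d)
for c in (250,270,285):
    print(c,[(r,*np.round(C[r,c,[0,2]]*1000,1)) for r in range(226,262,2)])
S=C[206:244,240:330].reshape(-1,3); S=S[(S[:,2]>.11)&(S[:,2]<.15)]
print("end face plane x",np.median(S[:,0]),len(S))
# side edges of end face at mid: y range
for r in (225,235): 
    q=C[r,200:380]; q=q[(q[:,2]>.10)&(abs(q[:,0]-.497)<.006)]; print("y range",q[:,1].min(),q[:,1].max(),q[:,1].mean())
print(togo([.5297,.2998,.1],178.2))
```

```text
[0.52996412 0.30181573 0.12177095] [1.79995748e+02 2.27531151e-02 1.78330123e+02]
250 [(226, np.float64(497.0), np.float64(145.7)), (228, np.float64(497.1), np.float64(147.5)), (230, np.float64(497.4), np.float64(148.7)), (232, np.float64(497.7), np.float64(150.0)), (234, np.float64(497.7), np.float64(152.2)), (236, np.float64(497.6), np.float64(154.3)), (238, np.float64(497.8), np.float64(155.6)), (240, np.float64(499.1), np.float64(154.4)), (242, np.float64(499.4), np.float64(155.4)), (244, np.float64(500.0), np.float64(155.9)), (246, np.float64(500.8), np.float64(155.7)), (248, np.float64(501.2), np.float64(156.6)), (250, np.float64(501.9), np.float64(156.7)), (252, np.float64(503.3), np.float64(155.5)), (254, np.float64(503.6), np.float64(156.3)), (256, np.float64(453.6), np.float64(262.7)), (258, np.float64(505.0), np.float64(156.8)), (260, np.float64(506.0), np.float64(156.4))]
270 [(226, np.float64(497.3), np.float64(145.4)), (228, np.float64(497.3), np.float64(147.5)), (230, np.float64(497.4), np.float64(149.3)), (232, np.float64(497.2), np.float64(151.9)), (234, np.float64(4
[... 955 characters left out ...]
, np.float64(156.2)), (242, np.float64(499.7), np.float64(155.7)), (244, np.float64(500.8), np.float64(154.8)), (246, np.float64(501.4), np.float64(155.2)), (248, np.float64(501.9), np.float64(155.9)), (250, np.float64(502.6), np.float64(155.9)), (252, np.float64(503.0), np.float64(156.8)), (254, np.float64(504.1), np.float64(156.1)), (256, np.float64(504.9), np.float64(156.1)), (258, np.float64(505.5), np.float64(156.5)), (260, np.float64(506.8), np.float64(155.5))]
end face plane x 0.4975178381274855 2244
y range 0.2762046545626165 0.32918668349067826 0.30293860450771365
y range 0.27663291155794983 0.3292001862714255 0.3029690154370177
(array([ 0.2, -2. , 21.7]), array([0.  , 0.02, 0.13]))
```

Emit:
jog_arm(
  increments=[
    [[1.1,-2.8,0],[0,0,0.1]],
    [[1.1,-2.8,5],[0,0,0.1]],
    [[1.1,-2.8,8],[0,0,0.1]],
    [[1.1,-2.8,8],[0,0,0.1]],
    [[1.1,-2.8,8],[0,0,0.1]],
    [[1.1,-2.8,8],[0,0,0.1]],
    [[1.1,-2.8,8],[0,0,0.1]],
  ],
)

```text
t: 17.05
position: [0.5287, 0.2992, 0.1136]
ee_rot: [180.0, 0.0, 178.2]
wrist_force: [0.4, 1.3, -2.7]
opening: 0.0531
finger_force: 43.2
```

```bash
cat > chk.py <<'E'
from h import *
s=sense();print(s["position"].round(4),s["ee_rot"].round(2))
m=eyes.camera_model("wrist"); p,d=eyes.capture("wrist"); C=cloud(m,d)
S=C[190:260,240:330].reshape(-1,3); zt=s["position"][2]+.033
S=S[(S[:,2]>zt-.03)&(S[:,2]<zt-.003)&(abs(S[:,0]-.497)<.006)]
print("end x",np.median(S[:,0]),len(S))
q=C[:300].reshape(-1,3); q=q[(abs(q[:,2]-(zt-.012))<.004)&(abs(q[:,0]-.497)<.006)]
print("y",np.percentile(q[:,1],[2,98]),np.percentile(q[:,1],[2,98]).mean(),"want x .4963 y .2999 (+.001 for end)")
f=np.polyfit(S[:,1],S[:,0],1); print("yaw",-np.degrees(f[0]))
E
python3 chk.py
```

```text
[0.5287 0.2992 0.1136] [179.99   0.   178.24]
end x 0.4962890727031892 2042
y [0.2749722  0.32563496] 0.30030357960020543 want x .4963 y .2999 (+.001 for end)
yaw -1.7738611158531477
```

Emit:
jog_arm(
  increments=[
    [[0,0,8],[0,0,0]],
    [[0,0,16],[0,0,0]],
    [[0,0,24],[0,0,0]],
    [[0,0,32],[0,0,0]],
    [[0,0,40],[0,0,0]],
    [[0,0,46],[0,0,0]],
    [[0,0,49],[0,0,0]],
    [[0,0,50],[0,0,0]],
    [[0,0,50],[0,0,0]],
  ],
)

```text
t: 17.85
position: [0.5285, 0.2991, 0.0633]
ee_rot: [-180.0, -0.0, 178.2]
wrist_force: [0.3, -0.3, -2.3]
opening: 0.0533
finger_force: 43.2
```

No jamming so far, so I continue down gently.

Emit:
jog_arm(
  increments=[
    [[0,0,1.5],[0,0,0]],
    [[0,0,3],[0,0,0]],
    [[0,0,4],[0,0,0]],
    [[0,0,4.5],[0,0,0]],
    [[0,0,4.5],[0,0,0]],
    [[0,0,4.5],[0,0,0]],
  ],
)

```text
t: 18.35
position: [0.5287, 0.2991, 0.0591]
ee_rot: [180.0, 0.0, 178.2]
wrist_force: [-0.6, 0.1, -2.7]
opening: 0.0536
finger_force: 43.2
```

Emit:
jog_arm(
  increments=[
    [[0,0,0.8],[0,0,0]],
    [[0,0,1.6],[0,0,0]],
    [[0,0,1.6],[0,0,0]],
    [[0,0,1.6],[0,0,0]],
  ],
)

```text
t: 18.68
position: [0.5287, 0.2991, 0.0578]
ee_rot: [-180.0, 0.0, 178.2]
wrist_force: [-1.6, -0.4, 1.0]
opening: 0.053
finger_force: 43.5
```

Emit:
jog_arm(
  increments=[
    [[0,0,0],[0,0,0]],
    [[0,0,0],[0,0,0]],
    [[0,0,0],[0,0,0]],
    [[0,0,0],[0,0,0]],
    [[0,0,0],[0,0,0]],
    [[0,0,0],[0,0,0]],
  ],
  grip=85,
)

```text
t: 19.18
position: [0.5287, 0.2991, 0.0575]
ee_rot: [180.0, 0.0, 178.2]
wrist_force: [0.0, -0.3, -0.3]
opening: 0.0847
finger_force: 0.0
```

Emit:
jog_arm(
  increments=[
    [[0,0,-15],[0,0,0]],
    [[0,0,-40],[0,0,0]],
    [[0,0,-75],[0,0,0]],
    [[0,0,-105],[0,0,0]],
    [[0,0,-130],[0,0,0]],
    [[0,0,-130],[0,0,0]],
    [[0,0,-130],[0,0,0]],
    [[0,0,-130],[0,0,0]],
  ],
)

```text
t: 19.85
position: [0.5284, 0.2986, 0.1875]
ee_rot: [-180.0, 0.0, 178.2]
wrist_force: [0.3, -0.3, -0.9]
opening: 0.0846
finger_force: 0.0
```

```bash
cat > v.py <<'E'
import sys
from h import *
s=sense();print(s["position"].round(4),s["ee_rot"].round(2))
m,p,d,C,o=face("breaker","wrist",.082,.098); cv2.imwrite(f"pics/{sys.argv[1]}.png",p); print(*o,sep="\n")
h=cv2.cvtColor(p,cv2.COLOR_BGR2HSV)
M=(cv2.inRange(h,(20,120,80),(35,255,255))>0)&(d>0)&(C[...,2]>.08)&(np.hypot(C[...,0]-.528,C[...,1]-.3)<.05); px=np.argwhere(M).mean(0)
print("yellow",M.sum(),px,np.median(C[M],0).round(4),"ray@.101",ray(m,px,.101).round(4))
L=(C[...,2]>.101)&(C[...,2]<.13)&(np.hypot(C[...,0]-.528,C[...,1]-.3)<.05)&(d>0)
print("lever",L.sum(),C[L].mean(0).round(4),C[L].min(0).round(4),C[L].max(0).round(4))
E
python3 v.py w9
```

```text
[0.5284 0.2986 0.1875] [-179.96    0.    178.23]
(0.81, 5181, np.float64(0.0921), array([527.1, 299.4]), array([53.6, 65. ]), 88.2, array([205., 282.]))
yellow 217 [203.13824885 262.71889401] [0.5194 0.2855 0.099 ] ray@.101 [0.5189 0.2856 0.101 ]
lever 399 [0.5342 0.312  0.1101] [0.5224 0.2827 0.101 ] [0.5422 0.3191 0.1151]
```

View pics/w9.png

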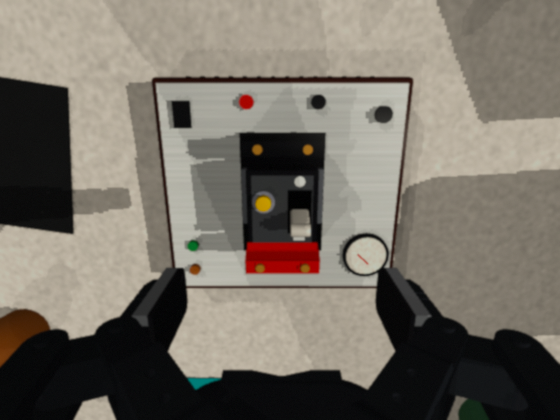

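The breaker is seated between the blocks at (282,207), red end at the red block (282,257), lever on at (299,224), button at (263,203). Next I shut the fingers and press.

Emit:
jog_arm(
  increments=[
    [[7.6,-15.9,0],[0,0,0]],
    [[7.6,-15.9,10],[0,0,0]],
    [[7.6,-15.9,20],[0,0,0]],
    [[7.6,-15.9,30],[0,0,0]],
    [[7.6,-15.9,40],[0,0,0]],
    [[7.6,-15.9,50],[0,0,0]],
    [[7.6,-15.9,60],[0,0,0]],
    [[7.6,-15.9,66],[0,0,0]],
    [[7.6,-15.9,66],[0,0,0]],
    [[7.6,-15.9,66],[0,0,0]],
  ],
  grip=0,
)

```text
t: 20.78
position: [0.5204, 0.2836, 0.1211]
ee_rot: [-180.0, -0.0, 178.3]
wrist_force: [-1.4, 0.3, 0.1]
opening: -0.0
finger_force: 0.0
```

Emit:
jog_arm(
  increments=[
    [[0,0,0],[0,0,0]],
    [[0,0,0],[0,0,0]],
    [[0,0,0],[0,0,0]],
    [[0,0,0],[0,0,0]],
  ],
)

```text
t: 21.12
position: [0.5208, 0.2835, 0.122]
ee_rot: [180.0, 0.0, 178.2]
wrist_force: [0.2, 0.8, 0.6]
opening: 0.0001
finger_force: 0.0
```

Run:
```python
from h import *
s=sense();print(s["position"].round(4),s["opening"],s["wrist_force"])
print(togo([.5202,.2830,.0965],178.2))
```

```text
[0.5208 0.2835 0.122 ] 0.00012217648259153365 [0.17583697 0.76679391 0.59107919]
(array([ 0.6, -0.5, 25.5]), array([0.02, 0.05, 0.03]))
```

Emit:
jog_arm(
  increments=[
    [[0.6,-0.5,8],[0,0,0]],
    [[0.6,-0.5,15],[0,0,0]],
    [[0.6,-0.5,19],[0,0,0]],
    [[0.6,-0.5,21],[0,0,0]],
    [[0.6,-0.5,23],[0,0,0]],
    [[0.6,-0.5,24.5],[0,0,0]],
    [[0.6,-0.5,25.5],[0,0,0]],
    [[0.6,-0.5,25.5],[0,0,0]],
    [[0.6,-0.5,25.5],[0,0,0]],
  ],
)

```text
t: 21.87
position: [0.5197, 0.2827, 0.0966]
ee_rot: [-179.9, -0.0, 178.2]
wrist_force: [-2.9, -2.7, 6.7]
opening: -0.0002
finger_force: 3.3
```

Emit:
jog_arm(
  increments=[
    [[0,0,0],[0,0,0]],
    [[0,0,0],[0,0,0]],
    [[0,0,0],[0,0,0]],
  ],
)

```text
t: 22.12
position: [0.5196, 0.2826, 0.0965]
ee_rot: [-179.9, -0.0, 178.2]
wrist_force: [-3.6, -2.7, 6.3]
opening: -0.0001
finger_force: 3.2
```

```bash
python3 v.py w10; python3 -c "
import cv2;from h import *
print(sense()['wrist_force'],sense()['finger_force'])
p,d=eyes.capture('scene'); a=cv2.resize(p[230:340,320:460],None,fx=4,fy=4,interpolation=2)
b=cv2.imread('pics/w10.png')[120:280,170:390]; b=cv2.resize(b,None,fx=2,fy=2); c=np.zeros((440,240+0,3),np.uint8)
cv2.imwrite('pics/s10.png',a)"
```

```text
[0.5196 0.2826 0.0965] [-1.7993e+02 -1.0000e-02  1.7823e+02]
(0.93, 6288, np.float64(0.092), array([518.8, 299.4]), array([53.2, 52.3]), 88.2, array([246., 328.]))
yellow 0 [nan nan] [nan nan nan] ray@.101 [nan nan nan]
lever 2790 [0.5127 0.2916 0.1148] [0.5077 0.2694 0.101 ] [0.5247 0.3195 0.13  ]
[-2.35509142 -2.29126049  6.53329402] 3.1985658779740334v.py:6: RuntimeWarning: Mean of empty slice.
  M=(cv2.inRange(h,(20,120,80),(35,255,255))>0)&(d>0)&(C[...,2]>.08)&(np.hypot(C[...,0]-.528,C[...,1]-.3)<.05); px=np.argwhere(M).mean(0)
  ret = um.true_divide(
  return _methods._mean(a, axis=axis, dtype=dtype,
```

View pics/w10.png

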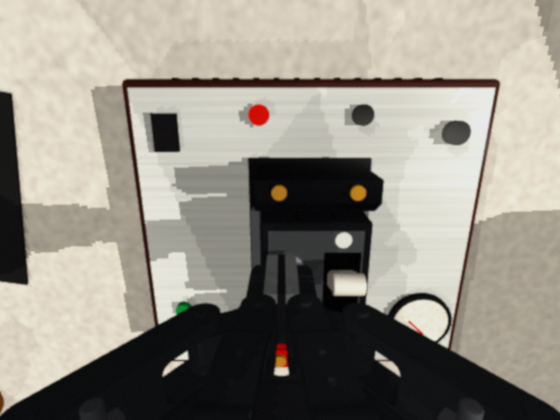

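Run:
```python
from h import *
m=eyes.camera_model("wrist"); p,d=eyes.capture("wrist"); C=cloud(m,d); q=C[265:300,325:372]
L=(q[...,2]>.10)&(q[...,2]<.125)&(q[...,1]>.303); Q=q[L]; print(len(Q),Q.mean(0).round(4)); t=Q[Q[:,2]>np.percentile(Q[:,2],85)]; print("top",t.mean(0).round(4),"tip xy rel breaker (mm)",(t.mean(0)-[.528,.2995,.043])*1000); print(Q[:,1].min(),Q[:,1].max())
```

```text
828 [0.518  0.3119 0.1112]
top [0.5189 0.3126 0.114 ] tip xy rel breaker (mm) [-9.1018824  13.1449795  70.95271349]
0.30533065369853735 0.319504424853368
```

The lever is down: its end points at the camera at (347,282), tip at breaker x ≈ -9 mm. Now I lift off and go behind the lever.

Emit:
jog_arm(
  increments=[
    [[0,0,-10],[0,0,0]],
    [[0,0,-30],[0,0,0]],
    [[10,0,-35],[0,0,0]],
    [[27.4,0,-35],[0,0,0]],
    [[27.4,10,-35],[0,0,0]],
    [[27.4,30,-35],[0,0,0]],
    [[27.4,30,-35],[0,0,0]],
    [[27.4,30,-35],[0,0,0]],
    [[27.4,30,-35],[0,0,0]],
  ],
)

```text
t: 23.07
position: [0.4932, 0.3135, 0.1307]
ee_rot: [-180.0, -0.0, 178.3]
wrist_force: [0.0, -0.1, -0.2]
opening: 0.0
finger_force: 0.0
```

Run:
```python
from h import *
s=sense();print(s["position"].round(4),s["wrist_force"])
print(togo([.4931,.3132,.107],178.2))
m=eyes.camera_model("wrist"); p,d=eyes.capture("wrist"); C=cloud(m,d)
cv2.imwrite("pics/w11.png",p)
L=(C[...,2]>.101)&(C[...,2]<.125)&(np.hypot(C[...,0]-.525,C[...,1]-.312)<.02)&(d>0)
if L.sum(): print("lever",L.sum(),C[L].min(0).round(4),C[L].max(0).round(4))
```

```text
[0.4932 0.3135 0.1307] [ 0.03037356 -0.10272573 -0.19873065]
(array([ 0.1, -0.3, 23.7]), array([-0.04, -0.02,  0.05]))
```

Emit:
jog_arm(
  increments=[
    [[0,0,10],[0,0,0]],
    [[0,0,20],[0,0,0]],
    [[0,0,23.7],[0,0,0]],
    [[0,0,23.7],[0,0,0]],
    [[-6,0,23.7],[0,0,0]],
    [[-11,0,23.7],[0,0,0]],
    [[-16,0,23.7],[0,0,0]],
    [[-20,0,23.7],[0,0,0]],
    [[-23,0,23.7],[0,0,0]],
    [[-23,0,23.7],[0,0,0]],
  ],
)

```text
t: 23.95
position: [0.5171, 0.3131, 0.1074]
ee_rot: [180.0, 0.0, 178.2]
wrist_force: [-1.0, 0.7, 1.5]
opening: -0.0005
finger_force: 0.8
```

Emit:
jog_arm(
  increments=[
    [[-1.5,0,0],[0,0,0]],
    [[-3,0,0],[0,0,0]],
    [[-4,0,0],[0,0,0]],
    [[-4,0,0],[0,0,0]],
    [[-4,0,0],[0,0,0]],
  ],
)

```text
t: 24.37
position: [0.5205, 0.313, 0.1073]
ee_rot: [180.0, 0.0, 178.2]
wrist_force: [-1.6, -0.3, 2.1]
opening: -0.0
finger_force: 1.2
```

Emit:
jog_arm(
  increments=[
    [[-1,0,0],[0,0,0]],
    [[-2,0,0],[0,0,0]],
    [[-3,0,0],[0,0,0]],
    [[-3,0,0],[0,0,0]],
    [[-3,0,0],[0,0,0]],
  ],
)

```text
t: 24.78
position: [0.5236, 0.3125, 0.1069]
ee_rot: [-180.0, -0.0, 178.2]
wrist_force: [-1.1, 0.2, -0.8]
opening: -0.0001
finger_force: 0.5
```

Run:
```python
from h import *
print(sense()["wrist_force"],sense()["finger_force"])
m=eyes.camera_model("wrist"); p,d=eyes.capture("wrist"); C=cloud(m,d)
q,e=eyes.capture("scene"); ms=eyes.camera_model("scene"); r,c=project(ms,[.528,.30,.10]).astype(int); print(r,c)
a=cv2.resize(q[r-45:r+45,c-60:c+60],(480,360),interpolation=cv2.INTER_CUBIC)
cv2.imwrite("pics/c12.png",np.hstack([cv2.resize(p[120:420,130:450],(384,360)),a[:,:416]]))
D=cloud(ms,e)[r-45:r+45,c-60:c+60].reshape(-1,3); L=(D[:,2]>.1)&(D[:,2]<.125)&(D[:,1]>.303)&(D[:,1]<.325); print(L.sum(),D[L].min(0),D[L].max(0))
```

```text
[-1.12175973  0.23372197 -0.84789639] 0.5157602808300688
278 392
109 [0.52938891 0.30390474 0.10014117] [0.54643456 0.32499334 0.12410611]
```

View pics/c12.png

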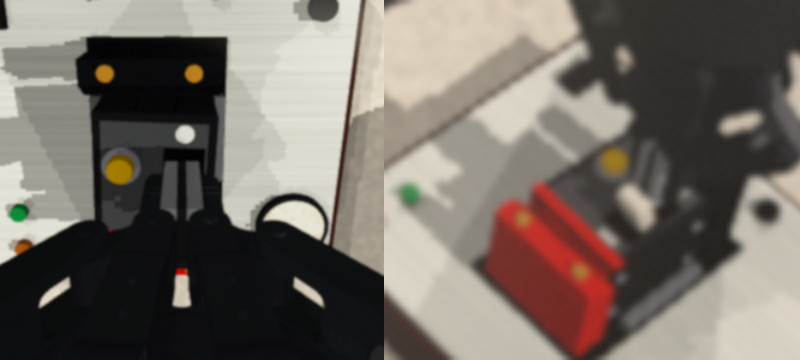

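The fingers are behind the lever, and it now leans towards the red block (right half, (640,205)). I push on until the stop is felt.

Emit:
jog_arm(
  increments=[
    [[-1,0,0],[0,0,0]],
    [[-2,0,0],[0,0,0]],
    [[-2,0,0],[0,0,0]],
    [[-2,0,0],[0,0,0]],
  ],
)

```text
t: 25.22
position: [0.5254, 0.3125, 0.107]
ee_rot: [-180.0, -0.0, 178.2]
wrist_force: [-1.9, -1.2, -0.6]
opening: 0.0001
finger_force: 0.8
```

Emit:
jog_arm(
  increments=[
    [[-1,0,0],[0,0,0]],
    [[-2,0,0],[0,0,0]],
    [[-2,0,0],[0,0,0]],
    [[-2,0,0],[0,0,0]],
  ],
)

```text
t: 25.55
position: [0.5268, 0.3123, 0.1072]
ee_rot: [-179.9, -0.1, 178.2]
wrist_force: [-3.6, -1.7, 2.8]
opening: -0.0
finger_force: 2.4
```

Emit:
jog_arm(
  increments=[
    [[-1,0,0],[0,0,0]],
    [[-2,0,0],[0,0,0]],
    [[-2,0,0],[0,0,0]],
    [[-2,0,0],[0,0,0]],
  ],
)

```text
t: 25.88
position: [0.5272, 0.3122, 0.1072]
ee_rot: [-179.9, -0.2, 178.3]
wrist_force: [-8.9, -2.8, 5.4]
opening: -0.0003
finger_force: 4.7
```

The stop is reached (force up, motion stalled). I back off slowly, then up and look.

Emit:
jog_arm(
  increments=[
    [[2,0,0],[0,0,0]],
    [[5,0,0],[0,0,0]],
    [[10,0,0],[0,0,0]],
    [[18,0,0],[0,0,0]],
    [[18,0,-10],[0,0,0]],
    [[18,0,-40],[0,0,0]],
    [[10,-10,-75],[0,0,0]],
    [[4,-14,-80],[0,0,0]],
    [[4,-14,-80],[0,0,0]],
    [[4,-14,-80],[0,0,0]],
  ],
)

```text
t: 26.72
position: [0.5255, 0.2983, 0.1876]
ee_rot: [180.0, 0.1, 178.2]
wrist_force: [-0.3, 0.6, -1.3]
opening: 0.0002
finger_force: 0.0
```

```bash
python3 v.py w13; python3 -c "
import cv2; cv2.imwrite('pics/c13.png',cv2.resize(cv2.imread('pics/w13.png')[90:300,130:410],None,fx=2,fy=2))"
```

```text
[0.5255 0.2983 0.1876] [1.8000e+02 7.0000e-02 1.7816e+02]
(0.83, 5053, np.float64(0.0921), array([529. , 300.1]), array([53.7, 66.2]), 86.1, array([210., 287.]))
yellow 212 [208.3254717  264.61320755] [0.5208 0.2865 0.099 ] ray@.101 [0.5202 0.2866 0.101 ]
lever 396 [0.5362 0.3124 0.1099] [0.5181 0.2834 0.101 ] [0.5431 0.3195 0.1149]
```

View pics/c13.png

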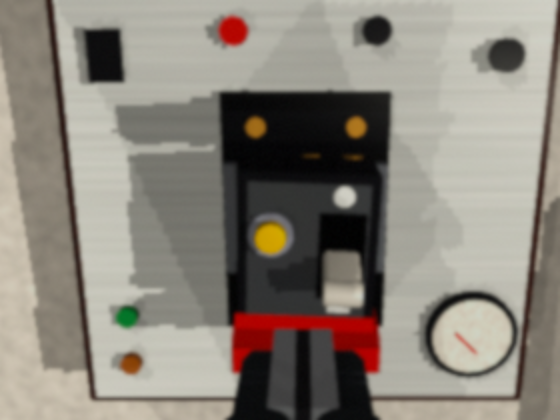

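The lever is latched on (340,280 in the crop), the button is out at the same height as before, and the breaker is flat in the cradle within about 2 mm of centre. The gripper is clear, so I hand in.

```bash
python3 -c "
from bench import ticket; print(ticket.sign_off())"
```

```text
the job is handed in; nothing more can be done
None
```

The job is handed in: in the last picture the breaker sat in the cradle within about 2 mm of centre, red end at the red block, lever latched on and button out, and I never touched the plain breakers or the vase; the sign-off gave no verdict.

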